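# Shut the tube warmer and hold its lock plate for the screws

## Robot

A 7-joint arm with a two-finger parallel gripper is mounted at the origin on the work surface. World frame = base frame: x ahead of the robot, y to its left, z up, the work surface at z = 0. Lengths are in m, angles in rad, forces in N, time in s.
With the tool pointing down it reaches from about 0.4 to 0.75 m from the base axis. Payload 19.5 kg.
Tool frame: the origin (TCP) lies on the centre line of the jaws, within the pads' length; the fingertips stand 8 mm ahead of it and the grasp point (between the pads) lies 11 mm behind it; z points along the fingers, y is the direction in which the jaws open and shut (so a half turn about z gives the same grasp; the last joint's range is limited). The gripper opens to 85 mm and grips with 20 to 120 N. Pads are 22 mm wide; open, the fingers measure 114 mm over their backs; the gripper's body (76 mm by 85 mm) begins 54 mm behind the grasp point. The pads swing forward as they close: fully open they stand 13 mm farther back than shut.
Start: joints at [-1.362, 0.707, -0.028, 1.485, 0.022, 0.951, -0.075], TCP at [0.143, 0.557, 0.239] pointing down, gripper open.
Joint ranges: [-2.71, 2.71], [-0.32, 2.16], [-1.57, 1.52], [0, 2.45], [-1.46, 4.6], [0, 2.02], [-2.83, 2.83]. Speed limits (rad/s): [1.89, 1.89, 2.57, 2.57, 3.01, 3.01, 3.01].

## Interface

Orientations are given as a unit quaternion [x, y, z, w].
In Python, from cell import * gives the robot as it stands. Calls block until the motion is done:
- goto(position, orientation): joint-space move of the TCP to a pose.
- line_to(position, rot=None, feed=0.15): straight line of the TCP; rot=None keeps the orientation; feed is the mean speed in m/s.
- move_joints(angles): joint-space move.
- set_gripper(opening, f_grip=None): finger opening in m; f_grip is the grip in N (None keeps the last); returns when the fingers have stopped.
- hold(seconds).
- solve_ik(position, orientation): joint angles nearest the present ones, or None.
- grab_frame(name): name is "scene" or "top" or "wrist"; returns a dict with "frame" (400x640x3 uint8, red, green, blue), "fov_y" (degrees; the focal length in pixels is half the picture's height over the tangent of half this angle, whatever the lens; pixels are square), "cx", "cy" (the principal point, pixels), "cam_to_world" (4x4, takes a point from camera to world coordinates). Camera axes: x right, y down, z forward; pixel columns grow to the right and rows downward; lengths in m; the calibration is good to about 2 mm. A picture is of the moment at which its call begins. There is no depth.
A pose or a line that the arm cannot do raises IKError and nothing moves.
- job_done(): hands the job in, once; it reports no verdict.
Readings, each from a call of its own:
- get_time(): time.
- get_joint_positions(): joint angles.
- get_dq(): joint speeds.
- get_joint_efforts(): joint torques, N m.
- get_position(): TCP position.
- get_orientation(): TCP orientation.
- get_wrist_force(): force on the tool from outside, world axes, zero at the start.
- get_moment(): the same for the moment, N m.
- get_finger_gap(): finger opening in m.
Only numpy, scipy, OpenCV 4.12 (cv2) and the standard library are available. Lean on these libraries where they do the work, as an engineer would, in place of code of your own. Each camera call takes 0.05 s, during which the arm holds its last target.

## Task

Push the tube warmer's open drawer fully home until it clicks into its detent. Then pick up the aluminium lock plate by its rib and hold it level and square against the two sprung pads on the warmer's front, each screw hole centred on its pad's socket, steadily pressing both pads in about half way (about 6 N each) and never to their end stops, so that a colleague can put in the screws. Finish while still gripping and pressing, and leave the mixer, bottle and timer alone.

Things in the scene. Friction and masses are not known exactly. Their poses are not given: they have to be found in the camera images.
- warmer: bench-top tube warmer, fixed white box 220 mm wide, 240 deep, 110 high (knob top 122). It stands on the robot's right, its front turned left (to world +y within 0.4 rad). Origin on the bench under the middle of the front; x points into the box (about world -y), y along the front to the left as you face it (about world +x), z up. Front = plane x = 0; drawer between the two pads
- drawer (a joint): opening of the drawer in m: 0 fully home, up to 0.110 open; it slides along the warmer's x. It stays where it is left (about 0.5 N slide friction); a sprung detent resists with about 2 N (felt as a brief harder knock if pushed fast) from 11 to 6 mm, and from 4 mm on snaps it home
- drawer_face (a point): middle of the front face of the grey drawer front (98 mm wide, 74 mm high, 21 to 95 mm above the bench, flat, no handle); when home the face stands 8 mm proud of the warmer's front; this point is 61 mm above the bench. Behind it stand white-capped tubes, lower than the front
- pad_left: round rubber pad, 34 mm across, on the left as you face it (the warmer's +y side, the one farther from the robot) of the tube warmer's front, brass screw socket in its middle. Origin at the centre of its face; axes parallel to the warmer's. It slides straight back (+x of the warmer) on a spring of 400 N/m (6 N at 15 mm), no preload, end stop at 30 mm. Relaxed, its face is at x = -40, y = +70, z = 75 mm in the warmer's frame
- pad_right: round rubber pad, 34 mm across, on the right as you face it (the warmer's -y side, the one nearer to the robot) of the tube warmer's front, brass screw socket in its middle. Origin at the centre of its face; axes parallel to the warmer's. It slides straight back (+x of the warmer) on a spring of 400 N/m (6 N at 15 mm), no preload, end stop at 30 mm. Relaxed, its face is at x = -40, y = -70, z = 75 mm in the warmer's frame
- lock_plate: aluminium T-shaped plate, 0.35 kg, upright on the bench: a flat wall 180 mm wide (y), 8 thick, 70 high, and behind it a central grip rib 14 mm thick (y), x = -56 to -8 mm, 70 high. Origin at the underside, under the middle of the flat face; x points out of that face, which goes on the pads (its yaw starts within 0.6 rad of the warmer's), y along the wall, z up
- grip (a point): where to grip the rib, across its 14 mm: x = -34 mm, y = 0, z = 45 mm in the plate's frame (25 mm below the rib's top)
- hole_left (a point): centre of the +y screw hole (17 mm across) in the plate, on the flat face: y = +70 mm, z = 42 mm in the plate's frame; belongs over pad_left
- hole_right (a point): centre of the -y screw hole (17 mm across) in the plate, on the flat face: y = -70 mm, z = 42 mm; belongs over pad_right
- mixer: bystander: blue dome-shaped tube mixer with black rubber cup, 128 mm across, 98 mm high, loose. Origin under its centre
- reagent_bottle: bystander: square clear bottle 60 mm wide, 158 mm high with white cap, loose. Origin under its centre
- timer: bystander: flat white bench timer 65 x 100 x 20 mm, loose. Origin under its centre
Things that resemble listed ones, but are neither listed nor needed, are in the scene too. What is shaped like the lock_plate but turquoise is not meant.

How it is judged:
On the way, in this order (a step that is already met when the one before it is completed fails the run):
1. the drawer is fully home in its detent (value of joint drawer below 0.003 m), for 0.2 s.
2. the plate is held square on both pads, pressing each with 3 to 9.5 N (value of joint drawer below 0.003 m and contact force between lock_plate and pad_left between 3 and 9.5 N and contact force between lock_plate and pad_right between 3 and 9.5 N and y of hole_left in the frame of pad_left between -0.006 and 0.006 m and z of hole_left in the frame of pad_left between -0.006 and 0.006 m and y of hole_right in the frame of pad_right between -0.006 and 0.006 m and z of hole_right in the frame of pad_right between -0.006 and 0.006 m and angle between the x axis of lock_plate and the x axis of warmer, either way round below 0.09 rad and contact force between the fingers and lock_plate above 2 N and linear speed of lock_plate below 0.02 m/s), for 0.5 s.
At the end, for the whole second after the job is handed in: The drawer is home (within 3 mm); the gripped plate presses each sprung pad with 3 to 9.5 N (pressed in about 8 to 24 mm), each hole within 6 mm of its pad's centre sideways and in height, the plate square to the warmer within 0.09 rad and at rest, still held by the fingers (all of step 2); the arm keeps its last pose, push and grip.
It fails at once if a sprung pad is driven to its end stop (x of any of pad_left, pad_right in the frame of warmer above -0.0115 m).
It fails at once if a bystander is shifted more than 30 mm or tipped (distance of any of mixer, reagent_bottle, timer from where it was at the start of the episode above 0.03 m or angle between any of mixer, reagent_bottle, timer's own z axis and vertical above 0.35 rad).
It also fails if it takes over 64 s, if anything falls off the work surface, if the arm or the gripper's body presses on something with over 40 N, if the wrist force passes 120 N, or if a joint passes its speed limit or range.

## Working session

There is one attempt and no reset: what is moved stays moved. The work goes in short steps, each a Python script; the robot and the scene stay as the last script left them, time stands still between calls to the robot, and variables do not carry over. Pictures are saved under pics/ and viewed, and the job is handed in when it is done.

```bash
mkdir -p pics; ls; cat > h.py <<'E'
from cell import *
import numpy as np, cv2
def snap(n,tag):
    f=grab_frame(n); cv2.imwrite(f'pics/{tag}.png',cv2.cvtColor(f['frame'],cv2.COLOR_RGB2BGR))
    np.savez(f'pics/{tag}.npz',**{k:np.array(v) for k,v in f.items()}); return f
def ray(f,u,v):
    fl=200/np.tan(np.radians(float(f['fov_y'])/2)); T=np.array(f['cam_to_world'])
    d=T[:3,:3]@np.array([(u-f['cx'])/fl,(v-f['cy'])/fl,1]); return T[:3,3],d
def onz(f,u,v,z):
    o,d=ray(f,u,v); return o+d*(z-o[2])/d[2]
def proj(f,p):
    fl=200/np.tan(np.radians(float(f['fov_y'])/2)); T=np.array(f['cam_to_world'])
    c=T[:3,:3].T@(np.array(p)-T[:3,3]); return c[:2]/c[2]*fl+np.array([f['cx'],f['cy']])
E
python3 - <<'E'
from h import *
for n in ['scene','top','wrist']:
    f=snap(n,n+'0'); print(n,f['fov_y'],f['cx'],f['cy'],np.round(f['cam_to_world'],3).tolist())
print(get_time(),get_orientation(),get_finger_gap())
E
```

```text
pics
scene 53.68107028916344 318.2221761946044 198.56146353095758 [[-0.416, 0.694, -0.588, 1.114], [0.909, 0.328, -0.256, 0.336], [0.015, -0.641, -0.767, 0.749], [0.0, 0.0, 0.0, 1.0]]
top 52.90049584405867 314.8937016977758 200.11452373233217 [[-0.01, -0.99, 0.141, 0.491], [-1.0, 0.006, -0.028, 0.122], [0.027, -0.141, -0.99, 0.878], [0.0, 0.0, 0.0, 1.0]]
wrist 68.81481189410134 315.05369777202367 200.26790389571522 [[0.248, 0.935, 0.254, 0.078], [0.969, -0.239, -0.066, 0.574], [-0.001, 0.263, -0.965, 0.374], [0.0, 0.0, 0.0, 1.0]]
0.15 [ 1.25098031e-01  9.92144294e-01 -4.24378752e-04 -4.86198619e-05] 0.08538018119025888
```

View pics/scene0.png

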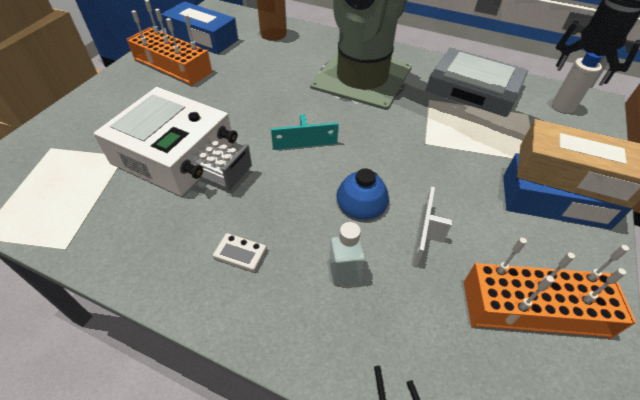

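View pics/top0.png

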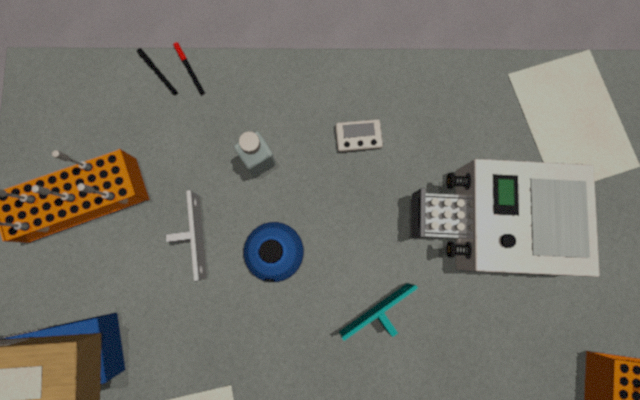

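View pics/wrist0.png

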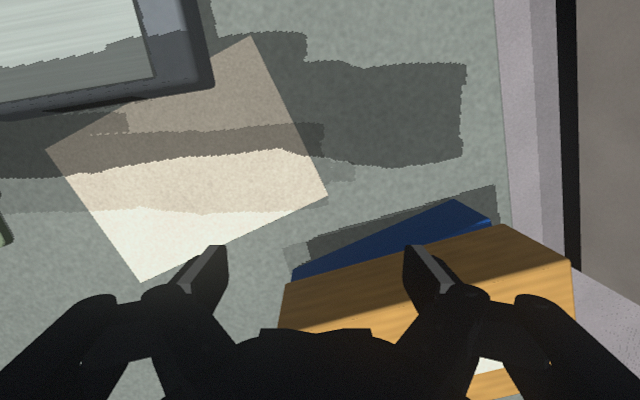

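```bash
python3 - <<'E'
import cv2,numpy as np
a=cv2.imread('pics/top0.png')
c1=cv2.resize(a[180:290,150:220],None,fx=5,fy=5,interpolation=cv2.INTER_CUBIC)
c2=cv2.resize(a[150:285,405:485],None,fx=4.07,fy=4.07,interpolation=cv2.INTER_CUBIC)
c2=c2[:550]; c1=c1[:c2.shape[0]]
h=min(c1.shape[0],c2.shape[0])
cv2.imwrite('pics/crop0.png',np.hstack([c1[:h],c2[:h]]))
b=cv2.imread('pics/scene0.png')
cv2.imwrite('pics/crop1.png',np.hstack([cv2.resize(b[85:205,90:260],None,fx=2.3,fy=2.3,interpolation=cv2.INTER_CUBIC),cv2.resize(b[175:295,370:530],None,fx=2.3,fy=2.3,interpolation=cv2.INTER_CUBIC)]))
E
```

```text
(no output)
```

View pics/crop0.png

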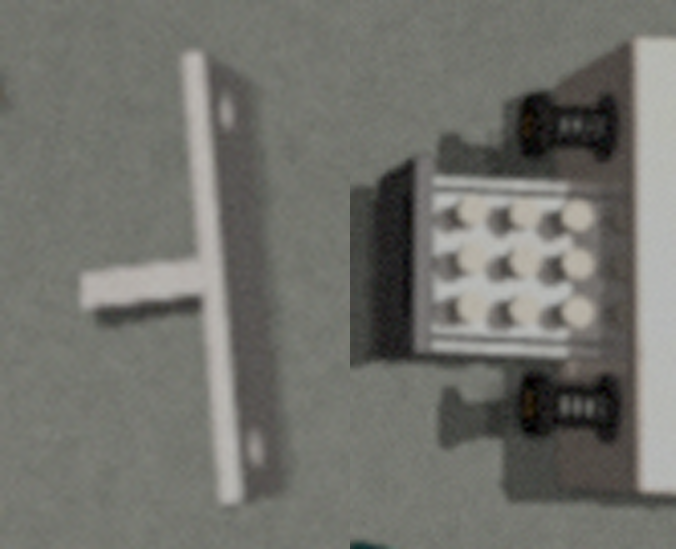

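View pics/crop1.png

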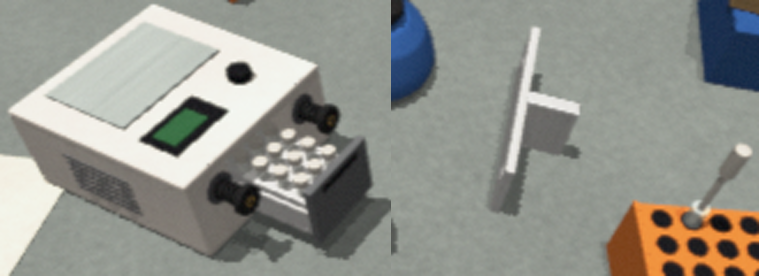

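The two T-plates are silver at top (193,236) and turquoise at (378,312). The crop shows the silver one is bare metal, with its rib facing away from the warmer and the two holes in its flat face, so it's the lock plate. The drawer front is at about (418,213), the pads at (459,181) and (459,249), and the drawer is open. Next I'll measure these.

```bash
cat > meas.py <<'E'
from h import *
def lf(d):return {k:d[k] for k in d.files}
f=lf(np.load('pics/top0.npz')); im=f['frame'].astype(int)
g=im.min(2)
# warmer roof front edge: subpixel per-row
def edge(rows,c0,c1,thr):
    o=[]
    for r in rows:
        s=cv2.GaussianBlur(f['frame'],(3,3),0).min(2)[r,c0:c1].astype(float)
        i=np.argmax(np.diff(s)); # strongest rise
        a,b=s[max(i-3,0)],s[min(i+4,len(s)-1)]; m=(a+b)/2
        j=max(i-3,0)
        while s[j+1]<m:j+=1
        o.append((c0+j+(m-s[j])/(s[j+1]-s[j]),r))
    return np.array(o)
if __name__=='__main__':
    print(g[180,468:485],g[225,470:485]); print(g[200,180:210]); print(g[238,160:200])
    m=((g>150)).astype(np.uint8); m[:, :465]=0; m[:155]=0;m[290:]=0
    n,l,st,c=cv2.connectedComponentsWithStats(m); print(st[1:][st[1:,4]>100])
E
python3 meas.py
```

```text
[ 24  27  38  53  68  71  90 131 168 175 179 177 175 175 174 175 173] [ 67  72  74  74  79 123 162 177 179 181 180 182 180 179 180]
[110 108 106 108 106 111 125 152 172 172 171 137  94  90 119 122 102  83
  84  84  92  98 105 109 107 109 108 111 109 109]
[114 112 111 113 112 121 148 167 172 173 173 172 171 172 170 170 171 169
 170 171 174 171 174 170 163 156 152 152 151 149 154 164 173 170 146 110
  86  80  82  79]
[[ 476  155  163  121 8797]]
```

```bash
cat > m2.py <<'E'
from meas import *
def fit(P):
    vx,vy,x,y=cv2.fitLine(P.astype(np.float32),cv2.DIST_HUBER,0,.01,.01).ravel(); return np.array([vx,vy]),np.array([x,y])
# front edge
e=edge(range(168,268),466,486,0)
W=np.array([onz(f,u,v,.11)[:2] for u,v in e]); d,p=fit(W); 
if d[0]<0:d=-d
print('front edge dir',d,p,'resid',np.abs((W-p)@[-d[1],d[0]]).max())
ax=np.array([d[1],-d[0]]) # into the box ~ -y
th=np.arctan2(ax[1],ax[0]); print('yaw warmer',th)
# roof mask: extent along d 
m=(g>140).astype(np.uint8);m[:,:470]=0;m[:150]=0;m[285:]=0
# side edges: columns 482..560 ; bottom/top edges by gradient
B=cv2.GaussianBlur(f['frame'],(3,3),0).min(2).astype(float)
def cross(s,m):
    for j in range(len(s)-1):
        if (s[j]<m)!=(s[j+1]<m): return j+(m-s[j])/(s[j+1]-s[j])
T=[];Bo=[]
for c in range(480,535):
    T.append((c,150+cross(B[150:175,c],145))); Bo.append((c,262+cross(B[262:285,c],140)))
T=np.array([onz(f,u,v,.11)[:2] for u,v in T]);Bo=np.array([onz(f,u,v,.11)[:2] for u,v in Bo])
print('y sides',np.percentile((T-p)@d,[10,50,90]),np.percentile((Bo-p)@d,[10,50,90]))
yc=(np.median((T-p)@d)+np.median((Bo-p)@d))/2
O=p+d*yc; print('warmer origin',O,'width',np.median((T-p)@d)-np.median((Bo-p)@d))
# back
def w2(x,y,z): return [*(O+ax*x+d*y),z]
for n,q in dict(padL=(-.04,.07,.075),padR=(-.04,-.07,.075),back=(.24,0,.11),fl=(0,.11,.11),fr=(0,-.11,.11)).items(): print(n,np.round(proj(f,w2(*q)),1))
fs=lf(np.load('pics/scene0.npz'))
for n,q in dict(padL=(-.04,.07,.075),padR=(-.04,-.07,.075),fl=(0,.11,.11),fr=(0,-.11,.11),bl=(.24,.11,.11)).items(): print('scene',n,np.round(proj(fs,w2(*q)),1))
# drawer front top edge z=.095, u about 413..425
for r in (195,210,225): print(r,B[r,405:432].astype(int), [np.round((onz(f,u,r,.095)[:2]-O)@ax,4) for u in (413,420,424)])
# plate
m=((B>140)&(f['frame'].max(2).astype(int)-g<25)).astype(np.uint8)
k=np.zeros_like(m);k[185:285,160:210]=1;m*=k
n,l,st,c=cv2.connectedComponentsWithStats(m);i=1+np.argmax(st[1:,4]);print(st[i])
mm=(l==i)
E
python3 m2.py; python3 - <<'E'
import cv2,numpy as np
a=cv2.imread('pics/top0.png').min(2)
for r in (195,215,230,236,241,250,270): print(r,a[r,164:210])
E
```

```text
front edge dir [ 0.99844414 -0.0557609 ] [ 0.5644967  -0.20962037] resid 0.0005478850880613276
yaw warmer -1.6265862
y sides [0.11614729 0.11640895 0.11673398] [-0.10082731 -0.1006281  -0.10041833]
warmer origin [ 0.57237485 -0.21006035] width 0.2170370459037116
padL [448.1 180.2]
padR [448.2 248.9]
back [596.7 219.1]
fl [474.4 158. ]
fr [475.6 270.6]
scene padL [199.  172.3]
scene padR [234.2 137.2]
scene fl [170.  166.7]
scene fr [228.5 112.7]
scene bl [ 92.8 132.7]
195 [ 97  92  90  90  90  87  73  52  37  33  32  32  33  33  39  59  88 107
 114 118 129 139 142 142 142 144 146] [np.float64(-0.1174), np.float64(-0.1034), np.float64(-0.0954)]
210 [ 63  62  62  60  54  48  42  35  31  32  32  30  29  28  34  59  91 109
 114 123 144 165 174 175 173 170 165] [np.float64(-0.1171), np.float64(-0.1032), np.float64(-0.0952)]
225 [ 67  68  68  64  56  46  39  34  31  32  33  33  29  25  37  67  97 112
 112 109 107 109 107  96  83  88 117] [np.float64(-0.1167), np.float64(-0.1029), np.float64(-0.095)]
[166 190  32  91 533]
195 [106 109 110 112 108 110 108 107 108 107 108 112 108 108 107 105 
[... 574 characters left out ...]
2 174 175
 174 174 174 176 171 173 173 175 175 173 174 171 141 101  84  82  84  86
  81  85  87  95  97 103 110 114 111 113]
241 [111 116 136 147 137 118 102  99  89  94  91  91  81  75  64  63  62  51
  64  56  65  64  63  62  64  72 118 157 173 173 155 117  85  84  82  83
  82  85  83  86  93  95 103 107 114 114]
250 [113 111 111 109 109 109 115 114 116 111 115 115 111 110 111 114 111 112
 111 111 111 111 114 114 111 110 113 140 160 173 170 148 108  83  82  81
  80  82  79  80  82  96 102 107 110 108]
270 [111 112 115 114 112 118 114 115 113 109 115 115 114 114 115 113 115 111
 109 111 112 109 108 107 108 108 109 111 127 154 171 173 172 144 104 105
 133 134 114  91  82  82  95  97 101 109]
```

```bash
cat > m3.py <<'E'
from m2 import *
R=[];L=[]
Bg=f['frame'].min(2).astype(float)
for r in range(195,275):
    s=Bg[r,170:212]; i=np.argmax(np.where(s>150)[0]) if 0 else np.where(s>150)[0].max()
    while s[i]>130:i+=1
    R.append((170+i-1+(s[i-1]-130)/(s[i-1]-s[i]),r))
    if r<228 or r>250:
        i=np.where(s>150)[0].min()
        while s[i]>140:i-=1
        L.append((170+i+(140-s[i])/(s[i+1]-s[i]),r))
Z=.07
def up(P): return np.array([onz(f,u,v,Z)[:2] for u,v in P])
Rw,Lw=up(R),up(L)
dr,pr=fit(Rw);dl,pl=fit(Lw)
if dr[0]<0:dr=-dr
if dl[0]<0:dl=-dl
print('dirs',dr,dl); dp=dr+dl; dp/=np.linalg.norm(dp)
axp=np.array([dp[1],-dp[0]]); print('thick',(pr-pl)@axp,'yaw',np.arctan2(axp[1],axp[0]))
face=((pr@axp)+(pl@axp))/2+.004
# ends along center line
uvc=[]
mid=lambda t: proj(f,[*(axp*(face-.004)+dp*t),Z])
t0=pr@dp
ts=np.arange(-.13,.13,.0005)+t0
pix=np.array([mid(t) for t in ts],dtype=np.float32)
prof=cv2.remap(Bg.astype(np.float32),pix[:,0].reshape(-1,1),pix[:,1].reshape(-1,1),cv2.INTER_LINEAR).ravel()
on=ts[prof>140]; print('wall len',on.max()-on.min(),'c',(on.max()+on.min())/2)
yc1=(on.max()+on.min())/2
# rib: profile across rib at x=-34
cs=[]
for xx in (-.02,-.034,-.048):
    pix=np.array([proj(f,[*(axp*(face+xx)+dp*t),Z]) for t in ts],dtype=np.float32)
    prof=cv2.remap(Bg.astype(np.float32),pix[:,0].reshape(-1,1),pix[:,1].reshape(-1,1),cv2.INTER_LINEAR).ravel()
    o=ts[prof>140]; cs.append((o.min(),o.max())); 
cs=np.array(cs);print('rib',cs.mean(1),cs[:,1]-cs[:,0])
Or=axp*face+dp*(yc1+cs.mean())/2; print('plate origin',Or)
G=Or-axp*.034; print('grip',G)
fs=lf(np.load('pics/scene0.npz'))
for q in [(0,.09,.07),(0,-.09,.07),(-.056,.007,.07),(-.056,-.007,.07)]: print(np.round(proj(fs,[*(Or+axp*q[0]+dp*q[1]),q[2]]),1),np.round(proj(f,[*(Or+axp*q[0]+dp*q[1]),q[2]]),1))
E
python3 m3.py | tail -14
```

```text
114 123 144 165 174 175 173 170 165] [np.float64(-0.1171), np.float64(-0.1032), np.float64(-0.0952)]
225 [ 67  68  68  64  56  46  39  34  31  32  33  33  29  25  37  67  97 112
 112 109 107 109 107  96  83  88 117] [np.float64(-0.1167), np.float64(-0.1029), np.float64(-0.095)]
[166 190  32  91 533]
dirs [0.992978   0.11829917] [0.99327594 0.1157709 ]
thick 0.008983617 yaw -1.4534924
wall len 0.18000000000000022 c 0.5751156573295595
rib [0.57511566 0.57536566 0.57561566] [0.013  0.0125 0.012 ]
plate origin [0.53903595 0.34100086]
grip [0.53505675 0.3747672 ]
[419.7 249.3] [190.  189.8]
[431.3 186.5] [197.8 279.7]
[451.7 225. ] [165.2 234.1]
[452.3 220. ] [165.8 241.1]
```

```bash
python3 - <<'E'
import cv2
b=cv2.imread('pics/scene0.png')
cv2.imwrite('pics/crop2.png',cv2.resize(b[180:270,400:460],None,fx=6,fy=6,interpolation=cv2.INTER_CUBIC))
E
```

```text
(no output)
```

View pics/crop2.png

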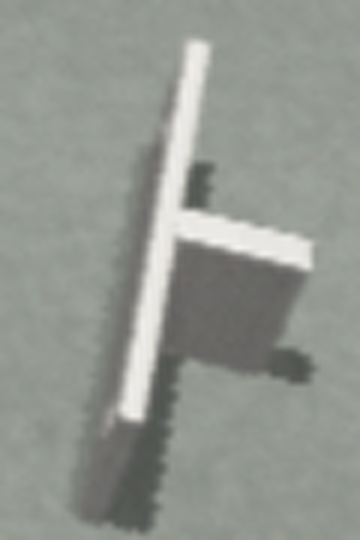

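```bash
cat > geo.py <<'E'
from h import *
O=np.array([0.57237485,-0.21006035]); d=np.array([0.99844414,-0.0557609]); d/=np.linalg.norm(d); ax=np.array([d[1],-d[0]])
Op=np.array([0.53903595,0.34100086]); axp=np.array([np.cos(-1.4534924),np.sin(-1.4534924)]); dp=np.array([-axp[1],axp[0]])
G=Op-.034*axp
def quat(yd,flip=0):  # tool down, tool y along yd
    t=np.arctan2(yd[1],yd[0])+np.pi*flip; a=(t+np.pi/2)/2
    return [np.cos(a),np.sin(a),0,0]
def w(x,y,z): return [*(O+ax*x+d*y),z]
def wx(p): q=np.array(p[:2])-O; return q@ax,q@d
E
python3 - <<'E'
from geo import *
for fl in (0,1):
  for n,p,q in [('dr',w(-.15,0,.075),quat(d,fl)),('dr hi',w(-.15,0,.28),quat(d,fl)),('drend',w(-.019,0,.075),quat(d,fl)),('pl',[*G,.034],quat(dp,fl)),('plhi',[*G,.3],quat(dp,fl)),('fin',w(-.059,0,.067),quat(d,fl)),('finhi',w(-.1,0,.3),quat(d,fl))]:
    j=solve_ik(p,q); print(fl,n,None if j is None else np.round(j,2))
E
```

```text
0 dr [ 0.01  0.95  0.07  1.61 -0.11  0.59  0.09]
0 dr hi [-0.09  0.7   0.3   1.39 -0.21  1.09  0.18]
0 drend [ 0.26  0.97  0.01  1.53 -0.02  0.64  0.23]
0 pl [-0.73  1.1   0.16  1.34 -0.21  0.72 -0.38]
0 plhi [-0.76  0.81  0.27  1.04 -0.2   1.31 -0.4 ]
0 fin [ 0.19  0.97  0.02  1.57 -0.03  0.6   0.17]
0 finhi [-0.02  0.69  0.34  1.33 -0.23  1.15  0.28]
1 dr [ 0.42  1.05 -0.79  1.6   0.91  0.9   2.36]
1 dr hi [ 0.35  0.73 -0.64  1.37  0.45  1.18  2.75]
1 drend [ 0.59  1.05 -0.71  1.52  0.82  0.89  2.69]
1 pl [-0.41  1.15 -0.6   1.32  0.73  0.89  2.07]
1 plhi [-0.42  0.84 -0.65  1.03  0.48  1.4   2.28]
1 fin [ 0.54  1.06 -0.74  1.56  0.87  0.88  2.57]
1 finhi [-0.32  0.97  1.3   1.34 -0.92  1.48 -2.29]
```

```bash
python3 - <<'E'
from geo import *
q=quat(d)
set_gripper(0.0,60)
goto(w(-.14,0,.26),q)
line_to(w(-.14,0,.077),feed=.25)
print(get_time(),get_position(),get_wrist_force(),get_finger_gap())
F0=np.array(get_wrist_force())
line_to(w(-.035,0,.077),feed=.08)
print(get_time(),(np.array(get_wrist_force())-F0)[:2]@ax, wx(get_position()))
x=-.035
while x<-.005:
    x+=.0015; line_to(w(x,0,.077),feed=.03)
    F=(np.array(get_wrist_force())-F0)[:2]@ax
    print(round(x,4),round(F,2),round(wx(get_position())[0],4))
    if F<-7: break
print(get_time())
E
```

```text
4.5 [ 0.58076027 -0.07029145  0.07817448] [-0.34768079  0.45594865  0.56001346] -1.830510807222137e-05
5.9667 1.2634158744893027 (np.float64(-0.035509447789548065), np.float64(7.583784304014202e-05))
-0.0335 0.02 -0.0335
-0.032 1.26 -0.0319
-0.0305 0.44 -0.0303
-0.029 -2.43 -0.0292
-0.0275 -2.19 -0.0275
-0.026 -0.84 -0.0257
-0.0245 -0.13 -0.0241
-0.023 0.13 -0.0227
-0.0215 0.18 -0.0213
-0.02 0.28 -0.0198
-0.0185 -4.61 -0.0191
-0.017 -13.22 -0.019
8.9667
```

```bash
python3 - <<'E'
from geo import *
line_to(w(-.08,0,.077),feed=.15)
line_to(w(-.14,0,.20),feed=.3)
snap('wrist','wrist1'); f=snap('top','top1')
f=dict(np.load('pics/wrist1.npz'))
for n,y in(('L',.07),('R',-.07)): print(n,proj(f,w(-.04,y,.075)))
print('drawer corners',[np.round(proj(f,w(-.008,y,.095)),1) for y in (.049,-.049)])
print(get_time())
E
```

```text
L [384.84768297 290.82959684]
R [245.99928571 290.9786388 ]
drawer corners [array([365.9, 331.5]), array([265. , 331.7])]
10.2417
```

View pics/wrist1.png

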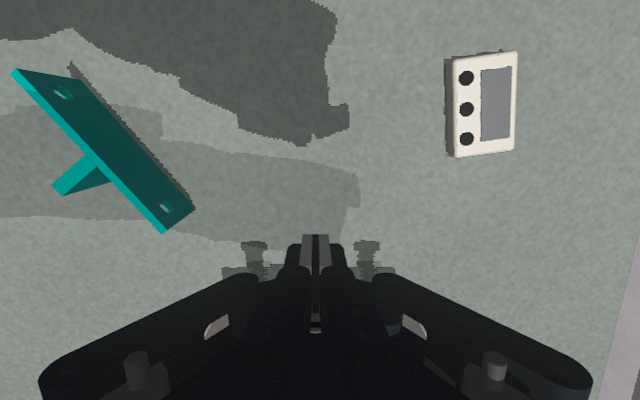

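View pics/top1.png

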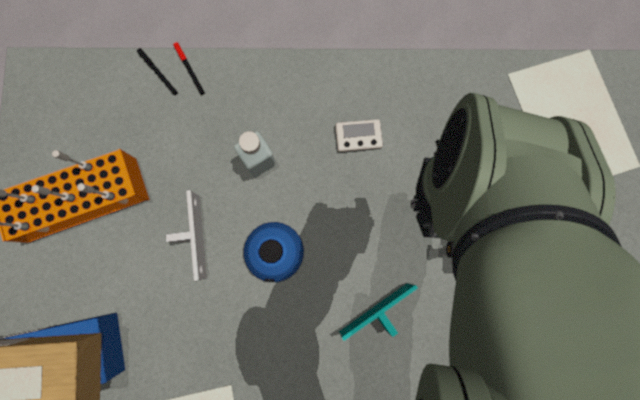

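```bash
python3 - <<'E'
from geo import *
line_to(w(-.14,0,.28),feed=.4)
set_gripper(.06)
goto([*G,.27],quat(dp))
f=snap('scene','scene2'); snap('wrist','wrist2'); t=snap('top','top2')
f0=dict(np.load('pics/top0.npz'))
for u,v in [(413,286),(343,337)]: print('turq',onz(f0,u,v,.07), wx(onz(f0,u,v,.07)))
for q in [(0,.09,.07),(0,-.09,.07),(-.056,.007,.07),(-.056,-.007,.07)]: print(np.round(proj(dict(np.load('pics/wrist2.npz')),[*(Op+axp*q[0]+dp*q[1]),q[2]]),1))
print(get_time(),get_position())
E
```

```text
turq [ 0.43240677 -0.09339003  0.07      ] (np.float64(-0.10868405631409055), np.float64(-0.14625595770229857))
turq [0.33715002 0.04764084 0.07      ] (np.float64(-0.24418390094446482), np.float64(-0.24922850353766463))
[389.9 206.6]
[239.5 206.9]
[320.7 159.9]
[308.5 159.9]
12.9833 [0.53561002 0.37384887 0.27014025]
```

View pics/wrist2.png

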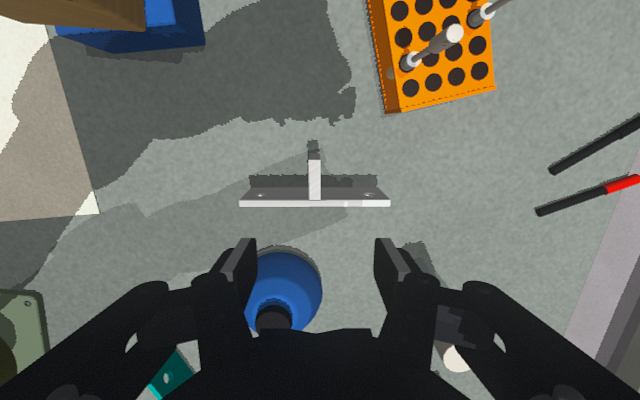

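View pics/scene2.png

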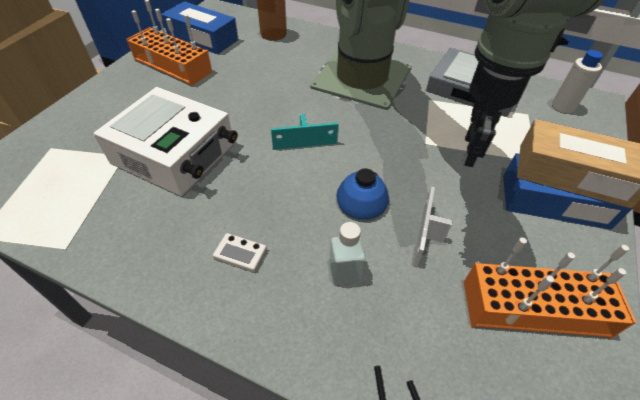

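View pics/top2.png

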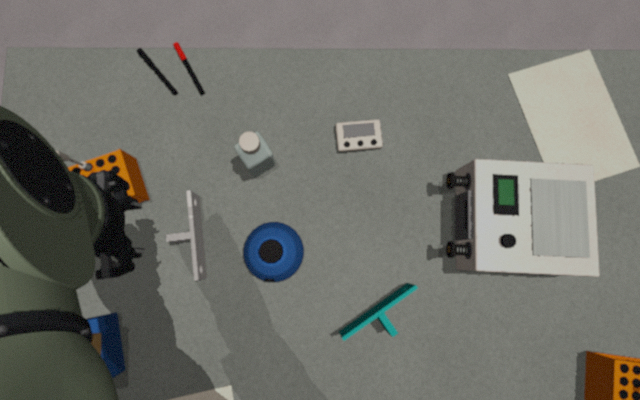

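The drawer is flush and home: scene (208,153), top (461,213). The wrist view puts the plate ends at (240,203) and (390,203) and the rib at (314,160), all as predicted. I'll grasp it now.

```bash
python3 - <<'E'
from geo import *
q=quat(dp)
line_to([*G,.034],rot=q,feed=.15)
print(get_position(),get_wrist_force()); 
set_gripper(0.0,90)
print(get_finger_gap(),get_wrist_force())
line_to([*G,.10],feed=.12)
hold(.3)
snap('wrist','wrist3');snap('top','top3');snap('scene','scene3')
print(get_time(),get_position(),get_orientation(),get_finger_gap(),get_wrist_force(),get_moment())
E
```

```text
[0.53534828 0.37495104 0.03471905] [ 0.57407084 -0.02226165  0.66267205]
0.013174489854869702 [-3.03257738 -0.34434825  6.52780837]
16.3417 [0.53501589 0.37475461 0.09983992] [ 6.64416306e-01  7.47362672e-01 -9.35854905e-05 -8.20599686e-06] 0.012759492447626909 [-0.27837287 -0.5131385  -3.32525751] [ 0.0748374   0.00234209 -0.00508835]
```

View pics/wrist3.png

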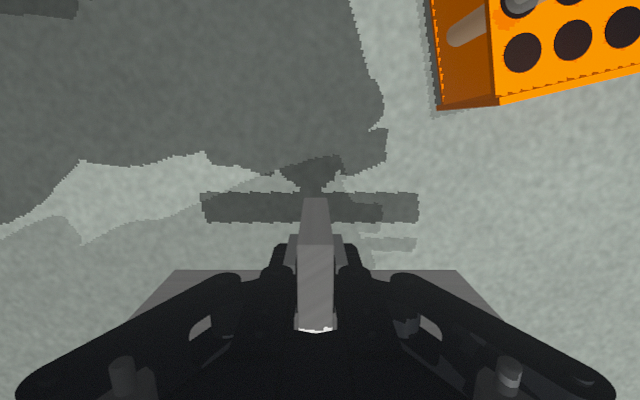

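View pics/scene3.png

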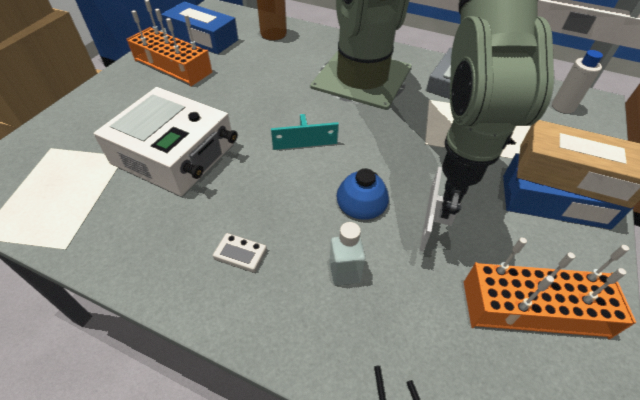

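```bash
python3 - <<'E'
from geo import *
f=dict(np.load('pics/wrist3.npz')); p=np.array(get_position())[:2]+.034*axp
for z in (.056,.066,.076):
  for q in [(-.008,.09,0),(-.008,-.09,0),(-.056,.007,0),(-.056,-.007,0),(-.056,.007,.07),(-.056,-.007,.07)]: print(z,q,np.round(proj(f,[*(p+axp*q[0]+dp*q[1]),z+q[2]]),1))
a=cv2.imread('pics/wrist3.png');cv2.imwrite('pics/crop3.png',cv2.resize(a[185:345,150:480],None,fx=2.4,fy=2.4,interpolation=cv2.INTER_CUBIC))
b=cv2.imread('pics/scene3.png');cv2.imwrite('pics/crop4.png',cv2.resize(b[150:280,400:500],None,fx=4.5,fy=4.5,interpolation=cv2.INTER_CUBIC))
E
```

```text
0.056 (-0.008, 0.09, 0) [449.5 263.4]
0.056 (-0.008, -0.09, 0) [181.9 263.3]
0.056 (-0.056, 0.007, 0) [326.9 194.1]
0.056 (-0.056, -0.007, 0) [304.6 194. ]
0.056 (-0.056, 0.007, 0.07) [333.7 236.6]
0.056 (-0.056, -0.007, 0.07) [298.5 236.6]
0.066 (-0.008, 0.09, 0) [456.4 270.7]
0.066 (-0.008, -0.09, 0) [175.  270.6]
0.066 (-0.056, 0.007, 0) [327.5 198.1]
0.066 (-0.056, -0.007, 0) [304.  198.1]
0.066 (-0.056, 0.007, 0.07) [335.4 247.1]
0.066 (-0.056, -0.007, 0.07) [297.  247.1]
0.076 (-0.008, 0.09, 0) [464.1 278.9]
0.076 (-0.008, -0.09, 0) [167.4 278.8]
0.076 (-0.056, 0.007, 0) [328.2 202.6]
0.076 (-0.056, -0.007, 0) [303.4 202.6]
0.076 (-0.056, 0.007, 0.07) [337.4 259.6]
0.076 (-0.056, -0.007, 0.07) [295.2 259.6]
```

View pics/crop3.png

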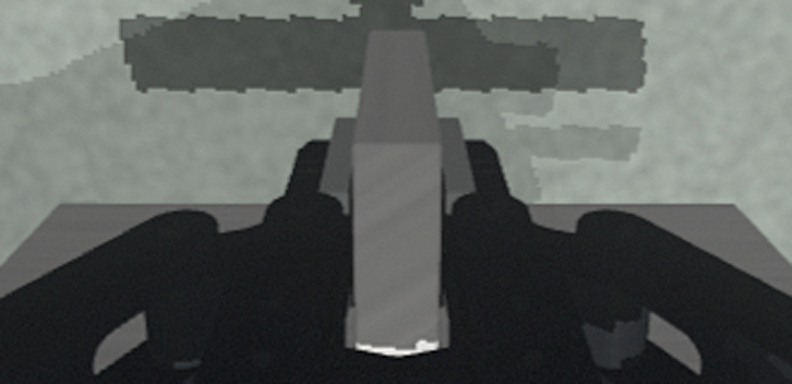

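View pics/crop4.png

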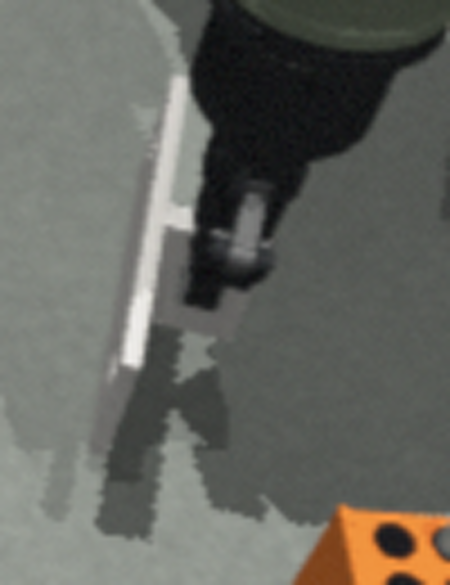

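```bash
python3 - <<'E'
from geo import *
q=quat(d)
line_to([*G,.28],feed=.3)
goto(w(-.12,0,.28),q)
line_to(w(-.115,0,.12),feed=.2)
line_to(w(-.105,0,.0675),feed=.12)
hold(.4)
snap('top','top4');snap('scene','scene4');snap('wrist','wrist4')
F0=np.array(get_wrist_force());M0=np.array(get_moment());np.save('F0.npy',np.r_[F0,M0])
print(get_time(),wx(get_position()),get_position()[2],F0,M0,get_finger_gap())
E
```

```text
20.8917 (np.float64(-0.10501438363886406), np.float64(2.3209508578756688e-05)) 0.0675576764492647 [ 0.14271941  0.65431184 -4.49133821] [ 0.07383897 -0.02179108  0.02889275] 0.013267259902000384
```

View pics/scene4.png

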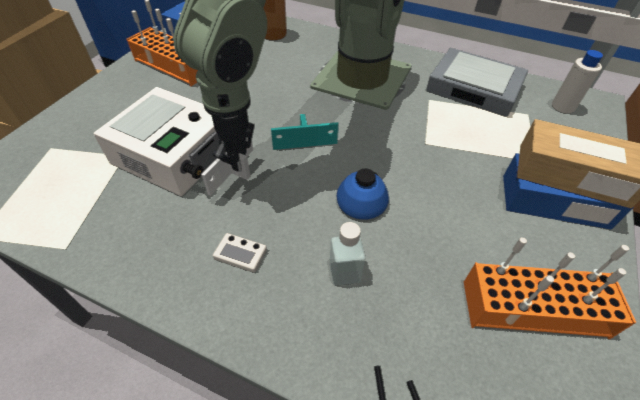

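View pics/wrist4.png

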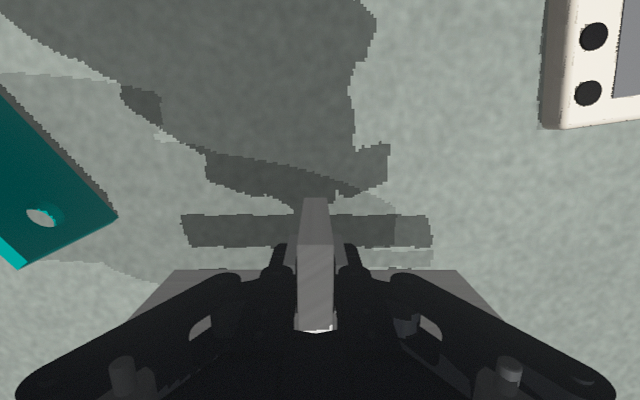

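View pics/top4.png

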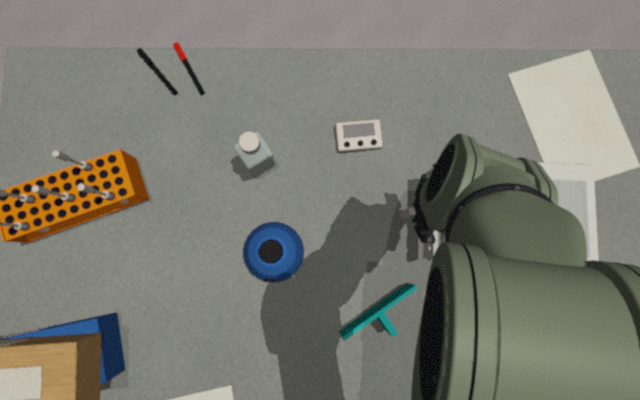

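```bash
python3 - <<'E'
from geo import *
out=[]
C={}
for tag,boxes in (('scene2',[(180,155,215,185),(220,120,250,150)]),('top2',[(440,170,462,192),(440,238,462,260)])):
    f=dict(np.load(f'pics/{tag}.npz')); im=f['frame']; hsv=cv2.cvtColor(im,cv2.COLOR_RGB2HSV)
    for k,(a,b,c,e) in zip('LR',boxes):
        sub=im[b:e,a:c].astype(int); s=sub[...,0]-sub[...,2]; s[s<15]=0
        yy,xx=np.mgrid[b:e,a:c]; u,v=(s*xx).sum()/s.sum(),(s*yy).sum()/s.sum()
        C[tag,k]=(f,u,v); print(tag,k,round(u,2),round(v,2),(s>0).sum(),'pred',np.round(proj(f,w(-.04,.07 if k=='L' else -.07,.075)),2))
    a,b=(175,110) if tag[0]=='s' else (430,165)
    out.append(cv2.resize(im[b:b+90,a:a+75,::-1],None,fx=5,fy=5,interpolation=cv2.INTER_CUBIC))
for k in 'LR':
    o1,d1=ray(*C['scene2',k]);o2,d2=ray(*C['top2',k]); d1/=np.linalg.norm(d1);d2/=np.linalg.norm(d2)
    t=np.linalg.lstsq(np.c_[d1,-d2],o2-o1,rcond=None)[0]; p=(o1+t[0]*d1+o2+t[1]*d2)/2
    print(k,'tri',np.round(wx(p),4),round(p[2],4),'gap',np.linalg.norm(o1+t[0]*d1-o2-t[1]*d2))
cv2.imwrite('pics/crop5.png',np.hstack(out))
E
```

```text
scene2 L 195.74 169.53 23 pred [199.   172.34]
scene2 R 232.92 136.27 15 pred [234.18 137.24]
top2 L 449.42 180.59 18 pred [448.09 180.16]
top2 R 449.67 249.18 24 pred [448.2  248.86]
L tri [-0.0361  0.0697] 0.0809 gap 0.006761708131542742
R tri [-0.037  -0.0703] 0.0765 gap 0.0012857089012703708
```

View pics/crop5.png

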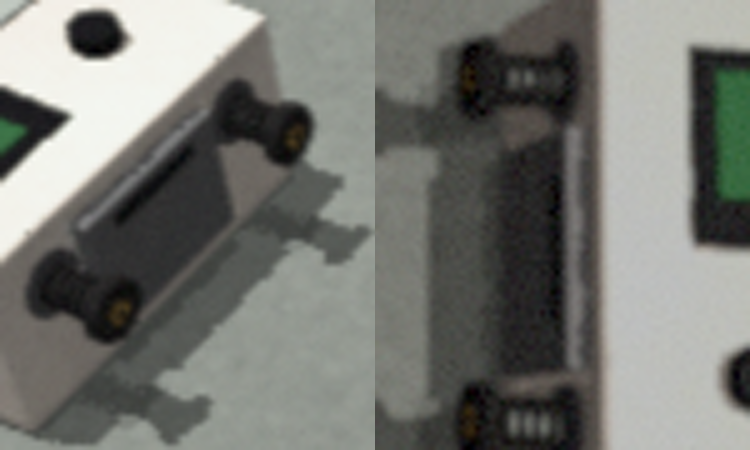

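By eye in the crops, the brass sockets sit at scene (199.4,172.4) and (234,137.4) and top (448.4,180.4). That is within 0.5 px of the model; my automatic mask picked up other pixels, so I'm not using it. Now pressing, with force checks.

```bash
python3 - <<'E'
from geo import *
R=np.load('F0.npy');F0,M0=R[:3],R[3:]
x=-.078; line_to(w(x,0,.0675),feed=.06)
while x<-.0595:
    x+=.002 if x<-.07 else .0015
    line_to(w(x,0,.0675),feed=.03); hold(.08)
    F=np.array(get_wrist_force())-F0; M=np.array(get_moment())-M0
    print(round(x,4),'F',round(F[:2]@ax,2),round(F[:2]@d,2),round(F[2],2),'M',np.round(M,3),'x',round(wx(get_position())[0],4))
    if F[:2]@ax<-12: break
print(get_time(),get_position()[2],get_orientation(),quat(d))
E
```

```text
-0.076 F 0.1 0.05 0.57 M [-0.005 -0.05  -0.01 ] x -0.0762
-0.074 F -0.43 -1.19 1.43 M [-0.005  0.015 -0.062] x -0.074
-0.072 F -0.52 -0.26 0.43 M [ 0.254 -0.046 -0.024] x -0.0721
-0.07 F -1.62 0.72 0.88 M [ 0.518 -0.046 -0.004] x -0.0702
-0.0685 F -3.13 0.39 0.78 M [ 0.812 -0.068  0.006] x -0.0686
-0.067 F -4.32 0.68 0.26 M [ 0.997 -0.085  0.011] x -0.0672
-0.0655 F -5.86 -0.05 1.21 M [ 1.229 -0.056  0.022] x -0.0659
-0.064 F -6.59 -1.13 2.83 M [ 1.407e+00 -1.020e-01  1.000e-03] x -0.0646
-0.0625 F -7.4 -0.28 2.02 M [ 1.595 -0.094 -0.003] x -0.0633
-0.061 F -8.58 -0.82 2.89 M [ 1.832 -0.076 -0.007] x -0.062
-0.0595 F -9.92 -1.21 3.17 M [ 2.049 -0.058 -0.057] x -0.0607
25.1583 0.06749664636134886 [ 7.26306058e-01  6.87370992e-01  4.77965498e-04 -6.33686921e-04] [np.float64(0.7265538178946945), np.float64(0.6871095616440241), 0, 0]
```

```bash
python3 - <<'E'
from geo import *
R=np.load('F0.npy');F0,M0=R[:3],R[3:]
line_to(w(-.0575,0,.0675),feed=.02); hold(.6)
for i in range(4):
    hold(.15);F=np.array(get_wrist_force())-F0; M=np.array(get_moment())-M0
    print('F',round(F[:2]@ax,2),round(F[:2]@d,2),round(F[2],2),'M',np.round(M,3),'x',np.round(wx(get_position()),4),get_position()[2],get_finger_gap())
snap('wrist','wrist5');snap('top','top5');snap('scene','scene5')
f=dict(np.load('pics/scene5.npz'));b=cv2.imread('pics/scene5.png');cv2.imwrite('pics/crop6.png',cv2.resize(b[90:220,150:280],None,fx=4.5,fy=4.5,interpolation=cv2.INTER_CUBIC))
for n,x,y,z in [('holeLback',-.033,.07,.075),('wall back top L',-.033,.09,.103),('back bot L',-.033,.09,.033),('back top R',-.033,-.09,.103),('back bot R',-.033,-.09,.033),('face top L',-.025,.09,.103)]: 
    p=proj(f,w(x+wx(get_position())[0]+.059,y,z)); print(n,np.round(p,1),np.round((p-[150,90])*4.5))
f=dict(np.load('pics/wrist5.npz'));X=wx(get_position())[0]
for q in [(.026,.09,.033),(.026,-.09,.033),(-.022,.007,.033),(-.022,.007,.103)]: print(np.round(proj(f,w(X+q[0],q[1],q[2])),1))
print(get_time())
E
```

```text
F -9.95 -0.28 4.27 M [ 2.266 -0.014 -0.075] x [-0.0589  0.    ] 0.06748681352832754 0.012802879998946621
F -11.84 -0.5 3.26 M [ 2.261 -0.103 -0.063] x [-0.0589 -0.    ] 0.06749824047207578 0.013192979686768445
F -11.06 0.45 3.28 M [ 2.261 -0.025 -0.072] x [-0.0589  0.    ] 0.06750040969617599 0.01320774363773592
F -10.36 -0.75 3.28 M [ 2.276 -0.123 -0.078] x [-0.0589  0.    ] 0.06750927563070164 0.013111687781318264
holeLback [196.6 171.3] [210. 366.]
wall back top L [188.2 168.3] [172. 352.]
back bot L [195.1 188.8] [203. 444.]
back top R [234.9 123.2] [382. 150.]
back bot R [238.8 144. ] [399. 243.]
face top L [185.4 167.1] [159. 347.]
[455.6 270.3]
[175.5 270. ]
[327.3 197.9]
[335.1 245.8]
26.7583
```

View pics/crop6.png

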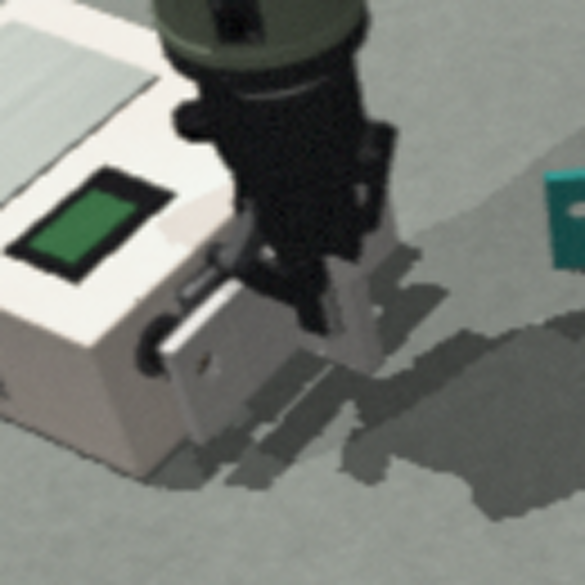

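View pics/wrist5.png

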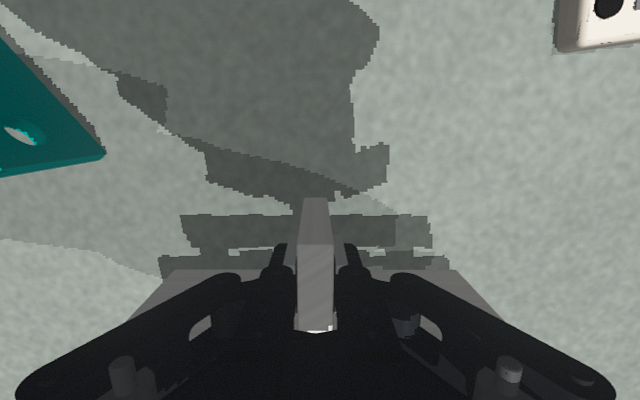

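```bash
python3 - <<'E'
import cv2
b=cv2.imread('pics/scene5.png');cv2.imwrite('pics/crop7.png',cv2.resize(b[155:195,180:220],None,fx=14,fy=14,interpolation=cv2.INTER_CUBIC))
E
```

```text
(no output)
```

View pics/crop7.png

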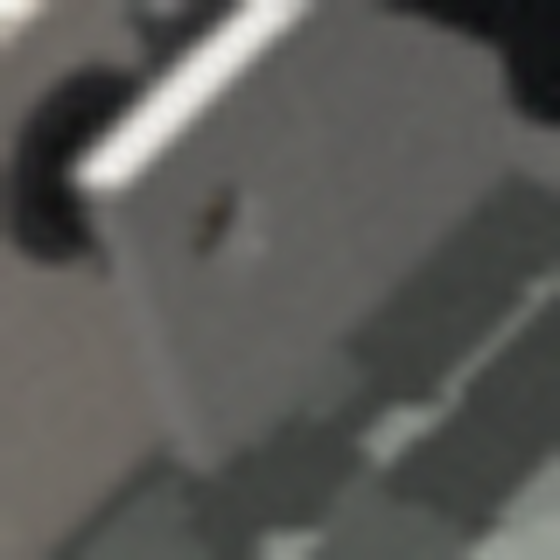

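```bash
python3 - <<'E'
from geo import *
f=dict(np.load('pics/scene5.npz')); print((proj(f,w(-.025,.07,.075))-[180,155])*14)
R=np.load('F0.npy'); Fs=[]
for i in range(5):
    hold(.1); Fs.append((np.array(get_wrist_force())-R[:3])[:2]@ax)
print(np.mean(Fs),get_finger_gap(),wx(get_position()),np.abs(get_dq()).max(),get_time())
job_done()
E
```

```text
[194.56288658 211.80427852]
-10.683833973533412 0.013042193839647559 (np.float64(-0.05893373026172013), np.float64(1.8554174609299044e-05)) 0.0023017055898463036 27.2583
the job is handed in; nothing more can be done
```

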